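Seat a plaque in the spring-clip display bracket

TASK

Take the blue plaque out of the drying rack and slide its two ears down into the spring-clip slots of the sloped display bracket, gilt face looking up and out, pressing gently but firmly past the clips until it is fully home on the foot bar. Then let go of it. Leave the red plaque in its slot and do not disturb the jars, the paperweight or the brush.

Things in the scene. Friction and masses are not known exactly. Their poses are not given: they have to be found in the camera images.
- plaque_blue: Navy plaque, gilt diamond on its +x face, about 0.2 kg: 8 mm thick (x), 100 mm wide (y), 90 mm tall (z). Two steel ears, 8 mm thick, reach 12 mm beyond each side edge, from 18 to 42 mm above the lower edge. Origin: middle of the lower edge. Starts upright in a rack slot, gilt face to the rack's +x; pinch the upper 50 mm across x.
- plaque_red: The same plaque in dark red, standing in the rack's other slot; stays there. Same origin and axes.
- rack: Fixed wooden drying rack, base 190 x 150 x 12 mm (x, y, z); origin under its middle. Two upright slots along its y at x = -48 and +48 mm, each 11 mm wide, 130 mm long, 30 mm deep; slot floor 12 mm above the table, rim at 42 mm. One holds the blue plaque, the other the red.
- bracket: Fixed display bracket: white plinth 150 x 170 x 60 mm, dark plate on top; origin under its middle. It carries an aluminium cradle leaning 30 degrees over the -x side; a seated plaque leans so, gilt face to +x and up. The cradle is clamped on a rail along y, up to 9 mm off the middle either way. That shift is not reported: see it or feel for it. The clamp holds against 100 N and more.
- seat_mid (a point): Point on the bracket's middle (y = 0), 84 mm above the table, level with the top of the cradle's foot bar: the rigid stop on which the plaque's lower edge rests when home (its middle then lies here, apart from the cradle's shift along y and about 1 mm towards the back). The point's axes are those of the bracket.
- mouth_mid (a point): Point on the bracket's middle, 60 mm up the slope from seat_mid, level with the mouths of the two slots. Each slot is a channel, 10.4 mm front to back, open inwards, its end wall 63.5 mm from the cradle's middle; thin lips flare outward to 66 mm up the slope. The plaque's lowest 15 mm, below the ears, can dip in with room to slide along y and feel the two end walls.
- clip_mid (a point): Point midway between the two spring clip noses (cylinders of 6 mm radius along y, one in each slot), 46 mm up the slope from the foot bar. Each has a lead-in leaf above, stands 4 mm into its slot from the front wall and yields forward: 600 N/m, 1.2 N preload. The ears meet the leaves some 38 mm before home; both take up to about 15 N of push. In the last 3 mm they snap over the ears' top corners.
- ink_blue: Bystander: blue ink jar, loose on the table; leave alone. Origin: underside.
- ink_purple: Bystander: purple ink jar, loose on the table; leave alone. Origin: underside.
- paste_jar: Bystander: grey paste jar with white cap, loose on the table; leave alone. Origin: underside.
- paperweight: Bystander: brass paperweight, loose on the table; leave alone. Origin: underside.
- brush: Bystander: brush, loose on the table; leave alone. Origin: underside.
There are look-alikes about, which are no part of the job. Leave any orange or white look-alike of the plaque_blue alone.

How it is judged:
By the outcome, as a careful person would: the job done as asked, in the order asked, and still so for the second after the job is handed in, with the robot touching nothing.
It also fails if it takes over 64 s, if anything falls off the work surface, if the arm or the gripper's body presses on something with over 40 N, if the wrist force passes 120 N, or if a joint passes its speed limit or range.

ROBOT

A 6-joint arm with a two-finger parallel gripper is mounted at the origin on the work surface. World frame = base frame: x ahead of the robot, y to its left, z up, the work surface at z = 0. Lengths are in m, angles in rad, forces in N, time in s.
With the tool pointing down it reaches from about 0.35 to 0.85 m from the base axis. Payload 8.1 kg.
Tool frame: the origin (TCP) lies between the finger pads; the fingertips stand 19 mm ahead of it and the grasp point (between the pads) is the TCP; x points along the fingers, z is the direction in which the jaws open and shut, and the axes are right-handed (so a half turn about x gives the same grasp; the last joint's range is limited). The gripper opens to 93 mm and grips with 3 to 60 N. Pads are 15 mm wide; open, the fingers measure 128 mm over their backs; the gripper's body (75 mm by 188 mm) begins 65 mm behind the grasp point.
Start: joints at [1.034, 0.13, 1.488, -0, 1.523, -0.085], TCP at [0.262, 0.54, 0.238] pointing down, gripper open.
Joint ranges: [-2.96, 2.96], [-0.89, 2.26], [0.02, 2.5], [-1.34, 4.48], [0, 2.73], [-2.66, 2.66]. Speed limits (rad/s): [2.39, 2.39, 2.79, 3.14, 3.14, 3.14].

INTERFACE

Orientations are given as a unit quaternion [x, y, z, w].
In Python, from bench import ctrl gives the robot as it stands. The module is installed in compiled form; this text tells all that it offers.
- The arm moves only by the shell command python3 -m inch 'ROWS'. ROWS is JSON, a list of rows, each a list of 7 numbers: the opening, from 0 (shut) to 1 (fully open), then the shift along the tool's x, y, z in m, then the turn, a rotation vector about the tool's x, y, z in rad. In form: [[hand, dx, dy, dz, ax, ay, az], ...]. A call has 1 to 8 rows; each row shifts and turns the commanded pose from where the row before left it, along the tool's axes as they then stand; what a row does not reach is not made up. A row lasts 1/12 s, in which the tool goes at most 41.7 mm and 7.16 degrees, less where a joint would pass 70% of its speed; a pose out of reach is approached as far as the arm can. A call is refused whole if a number of a shift passes 0.0417 or a number of a turn 0.125, either way. A call with a gripper value outside its range is refused whole. The fingers move at their own pace and stop on an object; the grip force is fixed at half the most. Time passes only in rows, so rows that do not move let the fingers close. It gives the time, the measured TCP pose, the force and the opening at its end, in the units of the state.
- ctrl.get_obs(): the state, without advancing time (a new reading comes with each control period).
- ctrl.camera(name): name is "scene" or "top"; returns a dict with "image" (480x640x3 uint8, red, green, blue), "intrinsics" (3x3 intrinsics, pixels), "R" (3x3) and "t" (3): a world point X has camera coordinates R X + t. Camera axes: x right, y down, z forward; pixel columns grow to the right and rows downward; lengths in m; the calibration is good to about 2 mm. A picture is of the moment at which its call begins. There is no depth.
- ctrl.hand_in(): hands the job in, once; it reports no verdict.
Trained networks look in a picture, given as the dict that the camera call returned (one of the last four; its "shot" number tells which), for a name from the list of things; names that differ only in an ending like _2 or _b are one class to them, and where a whole thing is asked for, a point or a joint stands for the part that bears it (a point fixed in the world has none). Each returns a list of dicts, best first, with "p" (0 to 1); they miss things now and then, are a little off and sometimes report something else, mostly with a low value. They report only what shows in the picture. A call takes as long as a camera call. They do not tell look-alikes from the thing itself.
- ctrl.find_in(picture, label): "rect" ([centre column, centre row, width, height] as shares, 0 to 1, of the picture: columns of its width, rows of its height, round what is visible of it).
- ctrl.landmark_of(picture, label): "point" ([column, row] as shares, 0 to 1, of the picture: columns of its width, rows of its height: a listed point, or the origin of a listed thing).
The state is a dict: "time": time; "joint_positions": joint angles; "joint_velocities": joint speeds; "joint_efforts": joint torques, N m; "tool_pos": TCP position; "ee_rot": TCP orientation; "ft_force": force on the tool from outside, world axes, zero at the start; "torque": the same for the moment, N m; "opening": opening from 0.0 (shut) to 1.0 (fully open).
Only numpy, scipy, OpenCV 4.12 (cv2) and the standard library are available. Lean on these libraries where they do the work, as an engineer would, in place of code of your own. Each camera call takes 0.05 s, during which the arm holds its last target. There are 200 camera calls.

## Working session

There is one attempt and no reset: what is moved stays moved. The work goes in short steps, Python scripts to look and compute and a shell command to move; the robot and the scene stay as the last step left them, time stands still between calls to the robot, and variables do not carry over. Pictures are saved under pics/ and viewed, about 8 in all and at most 12, crops included, and the job is handed in when it is done.

```bash
mkdir -p pics; ls; cat > h.py <<'E'
import numpy as np,cv2
from bench import ctrl
from scipy.spatial.transform import Rotation as Rn
def save(p,n,crop=None,s=1):
    im=p["image"][:,:,::-1]
    if crop: im=im[crop[1]:crop[3],crop[0]:crop[2]]
    cv2.imwrite("pics/"+n,cv2.resize(im,None,fx=s,fy=s,interpolation=cv2.INTER_CUBIC))
def proj(p,X):
    c=np.array(p["R"])@np.array(X,float)+np.array(p["t"]);u=np.array(p["intrinsics"])@c
    return u[:2]/u[2]
def ray(p,uv,z):
    d=np.array(p["R"]).T@np.linalg.solve(np.array(p["intrinsics"]),[uv[0],uv[1],1.])
    o=-np.array(p["R"]).T@np.array(p["t"]); return o+d*(z-o[2])/d[2]
def tri(ps,uvs):
    A=[]
    for p,uv in zip(ps,uvs):
        P=np.array(p["intrinsics"])@np.c_[p["R"],p["t"]]
        A+=[uv[0]*P[2]-P[0],uv[1]*P[2]-P[1]]
    v=np.linalg.svd(np.array(A))[2][-1];return v[:3]/v[3]
E
python3 - <<'E'
from h import *
o=ctrl.get_obs();print({k:np.round(v,3) for k,v in o.items()})
S=ctrl.camera("scene");T=ctrl.camera("top")
save(S,"s0.png");save(T,"t0.png")
for n,p in(("S",S),("T",T)):
    print(n,"campos",np.round(-np.array(p["R"]).T@p["t"],3),"f",p["intrinsics"][0][0])
    for l in["plaque_blue","plaque_red","rack","bracket","seat_mid","mouth_mid","clip_mid","ink_blue","ink_purple","paste_jar","paperweight","brush"]:
        print(n,l,[(np.round(np.array(d["point"])*[640,480],1).tolist(),round(d["p"],2)) for d in ctrl.landmark_of(p,l)][:3])
E
```

```text
pics
{'time': np.float64(0.0), 'joint_positions': array([ 1.034,  0.131,  1.489,  0.   ,  1.523, -0.085]), 'joint_velocities': array([-0.002, -0.001, -0.   , -0.001,  0.   , -0.002]), 'joint_efforts': array([ 1.0000e-03, -5.5985e+01, -4.9175e+01,  7.7000e-02,  3.5000e-02,
       -0.0000e+00]), 'tool_pos': array([0.262, 0.539, 0.237]), 'ee_rot': array([-0.376,  0.6  ,  0.375,  0.599]), 'ft_force': array([ 0.441, -0.17 ,  0.088]), 'torque': array([0.001, 0.038, 0.015]), 'opening': np.float64(0.999)}
S campos [0.961 0.721 1.221] f 592.0747563345254
S plaque_blue [([332.2, 289.3], 0.91), ([363.4, 375.3], 0.81), ([446.5, 266.5], 0.67)]
S plaque_red [([302.0, 314.3], 0.85), ([238.7, 334.5], 0.28)]
S rack [([317.5, 303.7], 0.84)]
S bracket [([252.9, 199.8], 0.58)]
S seat_mid [([329.9, 291.4], 0.59), ([250.2, 176.3], 0.55), ([171.2, 242.4], 0.33)]
S mouth_mid [([260.9, 155.1], 0.83)]
S clip_mid [([255.0, 159.5], 0.86)]
S ink_blue [([252.9, 196.8], 0.41)]
S ink_purple [([241.6, 338.9], 0.88), ([217.3, 280.7], 0.51), ([254.3, 159.4], 0.41)]
S paste_jar [([170.4, 242.9], 0.65)]
S paperweight [([331.5, 213.5], 0.83)]
S brush [([188.0, 295.7], 0.84)]
T campos [0.471 0.067 1.012] f 496.8063689209798
T plaque_blue [([220.9, 386.4], 0.91), ([268.1, 243.8], 0.71), ([171.2, 216.3], 0.61)]
T plaque_red [([257.9, 201.4], 0.85)]
T rack [([263.2, 224.2], 0.9)]
T bracket [([446.5, 254.4], 0.69)]
T seat_mid [([456.8, 254.1], 0.65)]
T mouth_mid [([463.3, 268.0], 0.82)]
T clip_mid [([461.3, 261.9], 0.67)]
T ink_blue [([364.8, 150.3], 0.65)]
T ink_purple [([284.1, 132.6], 0.7)]
T paste_jar [([438.9, 133.1], 0.94)]
T paperweight [([285.1, 133.3], 0.73), ([362.2, 324.0], 0.58)]
T brush [([363.6, 118.4], 0.74)]
```

View pics/s0.png

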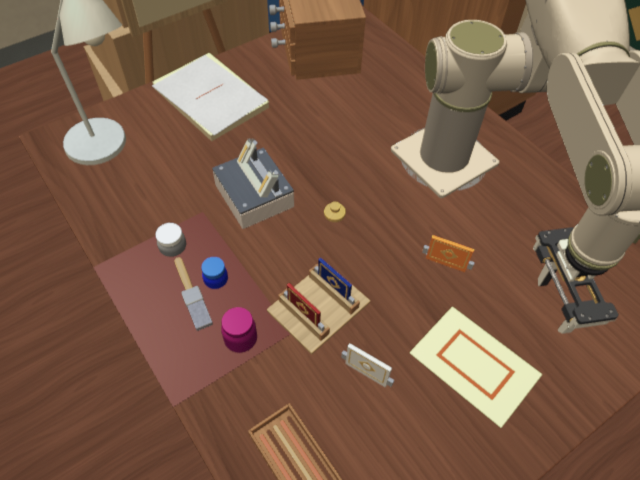

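View pics/t0.png

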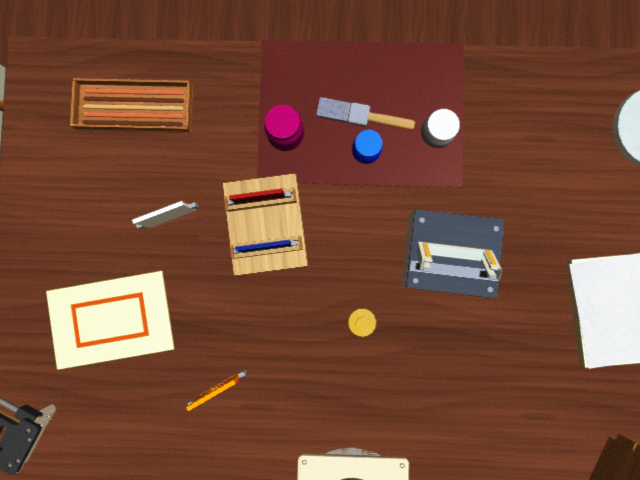

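The views show the blue plaque in the rack slot nearest the robot (top ~267,244), with its gilt face towards +x. The bracket is at top ~(456,254), and orange and white look-alikes lie loose nearby. I'll zoom in on the rack and bracket.

```bash
python3 - <<'E'
from h import *
S=ctrl.camera("scene");T=ctrl.camera("top")
a=cv2.resize(T["image"][165:285,210:320],None,fx=3.6,fy=2.5*1.44,interpolation=cv2.INTER_CUBIC)
b=cv2.resize(T["image"][200:305,400:510],None,fx=3.6,fy=3.6,interpolation=cv2.INTER_CUBIC)
h=max(a.shape[0],b.shape[0]);c=np.zeros((h,a.shape[1]+b.shape[1],3),np.uint8);c[:a.shape[0],:a.shape[1]]=a;c[:b.shape[0],a.shape[1]:]=b
print(a.shape,b.shape)
cv2.imwrite("pics/c1.png",c[:,:,::-1])
def lm(p,l):
    return np.array(ctrl.landmark_of(p,l)[0]["point"])*[640,480]
for l,s in(("seat_mid",[250.2,176.3]),("mouth_mid",None),("clip_mid",None),("rack",None),("bracket",None)):
    print(l,tri([S,T],[np.array(s) if s else lm(S,l),lm(T,l)]).round(4))
print("plaque", tri([S,T],[[332.2,289.3],[268.1,243.8]]))
R=np.array([ray(T,u,.012)[:2] for u in[(224,183),(296,175),(306,265),(233,274)]])
B=np.array([ray(T,u,.062)[:2] for u in[(414,211),(504,217),(497,297),(407,289)]])
for Q in(R,B):
    x=(Q[0]+Q[1]-Q[2]-Q[3])/2;y=(Q[0]+Q[3]-Q[1]-Q[2])/2
    print(Q.mean(0).round(4),np.linalg.norm(x),np.linalg.norm(y),np.degrees(np.arctan2(x[1],x[0])),np.degrees(np.arctan2(-y[0],y[1])))
E
```

```text
(432, 396, 3) (378, 396, 3)
seat_mid [ 0.5131 -0.1796  0.0789]
mouth_mid [ 0.4791 -0.1759  0.1484]
clip_mid [ 0.4955 -0.1785  0.1311]
rack [0.5633 0.1883 0.0053]
bracket [ 0.5073 -0.1842 -0.0036]
plaque [0.51907919 0.17925476 0.02474903]
[0.5616 0.1875] 0.18506692501380265 0.14792269717335696 7.913335001852667 8.19838954609376
[ 0.5106 -0.1841] 0.15125187011181115 0.1708377165638951 -4.417234776434176 -2.9147403874627464
```

View pics/c1.png

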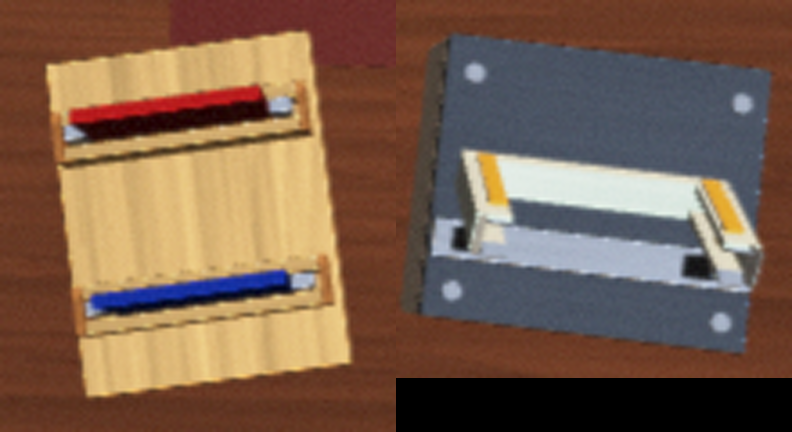

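```bash
cat >> h.py <<'E'
def tgt(yaw,lean,flip=1):
    # columns: tool x (approach), y, z ; lean about plaque y over its -x
    r=Rn.from_euler("z",yaw,degrees=True)*Rn.from_euler("y",-lean,degrees=True)
    M=r.as_matrix(); x=-M[:,2]; z=flip*M[:,0]; return Rn.from_matrix(np.c_[x,np.cross(z,x),z])
def go(pos,R):
    o=ctrl.get_obs();C=Rn.from_quat(o["ee_rot"]);v=(C.inv()*R).as_rotvec()
    d=np.array(pos)-o["tool_pos"]
    print("t",round(o["time"],2),"turn",v.round(4),"deg",np.degrees(np.linalg.norm(v)).round(2),"shift after turn",R.inv().apply(d).round(4),"shift now",C.inv().apply(d).round(4),"F",np.round(o["ft_force"],2),"open",round(o["opening"],3))
E
python3 - <<'E'
from h import *
T=ctrl.camera("top");S=ctrl.camera("scene")
a=ray(T,(235.6,248.3),.102);b=ray(T,(290,241.4),.102);print(a,b,np.linalg.norm(a-b),(a+b)/2,np.degrees(np.arctan2(-(a-b)[0],(a-b)[1])))
print(Rn.from_quat(ctrl.get_obs()["ee_rot"]).as_matrix().round(3))
# blue segmentation in both views -> top-edge check
for p,n,box in((T,"T",(210,225,320,285)),(S,"S",(300,250,380,320))):
    im=p["image"].astype(int);m=(im[:,:,2]>60)&(im[:,:,2]>im[:,:,0]+30)&(im[:,:,2]>im[:,:,1]+30)
    k=np.zeros_like(m);k[box[1]:box[3],box[0]:box[2]]=1;m&=k;ys,xs=np.nonzero(m)
    print(n,m.sum(),xs.min(),xs.max(),cv2.boxPoints(cv2.minAreaRect(np.c_[xs,ys].astype(np.float32))).round(1).tolist())
for f in(1,-1): go([.514,.181,.2],tgt(8,0,f))
E
```

```text
[0.50723957 0.22865565 0.102     ] [0.5226176  0.12895748 0.102     ] 0.10087719705648245 [0.51492859 0.17880656 0.102     ] 8.768529036594058
[[ 0.    -0.9    0.437]
 [ 0.     0.437  0.9  ]
 [-1.    -0.     0.   ]]
T 239 235 290 [[234.5, 246.60000610351562], [289.3999938964844, 239.1999969482422], [290.0, 244.0], [235.1999969482422, 251.39999389648438]]
S 152 319 351 [[311.79998779296875, 267.20001220703125], [320.3999938964844, 257.3999938964844], [351.79998779296875, 284.8999938964844], [343.20001220703125, 294.70001220703125]]
t 1.95 turn [0.9793 0.     0.    ] deg 56.11 shift after turn [ 0.0377 -0.3904  0.1997] shift now [ 0.0377 -0.3834 -0.2128] F [-0.55  0.24 -0.58] open 0.999
t 1.95 turn [-2.1623 -0.      0.    ] deg 123.89 shift after turn [ 0.0377  0.3904 -0.1997] shift now [ 0.0377 -0.3834 -0.2128] F [-0.55  0.24 -0.58] open 0.999
```

```bash
python3 -m inch '[[1,0,0,0,0.1225,0,0],[1,0,0,0,0.1225,0,0],[1,0,0,0,0.1225,0,0],[1,0,0,0,0.1225,0,0],[1,0,0,0,0.1225,0,0],[1,0,0,0,0.1225,0,0],[1,0,0,0,0.1225,0,0],[1,0,0,0,0.1225,0,0]]'
python3 -m inch '[[1,0,-0.036,0.018,0,0,0],[1,0,-0.036,0.018,0,0,0],[1,0,-0.036,0.018,0,0,0],[1,0,-0.036,0.018,0,0,0],[1,0,-0.036,0.018,0,0,0],[1,0,-0.036,0.018,0,0,0],[1,0,-0.036,0.018,0,0,0],[1,0,-0.036,0.018,0,0,0]]'
python3 -c "
from h import *
go([.5148,.179,.2],tgt(8.3,0))"
```

```text
time: 2.62
tool_pos: [0.2619, 0.5398, 0.2376]
ee_rot: [-0.047, 0.706, 0.047, 0.706]
ft_force: [-0.4, 0.9, 0.1]
opening: 1.0
time: 3.28
tool_pos: [0.4452, 0.2728, 0.2379]
ee_rot: [-0.049, 0.705, 0.049, 0.706]
ft_force: [0.4, -0.5, -1.2]
opening: 0.996
t 3.28 turn [-0.0057  0.0006 -0.0002] deg 0.33 shift after turn [ 0.0379 -0.1029  0.0553] shift now [ 0.0379 -0.1026  0.0559] F [ 0.38 -0.49 -1.15] open 0.996
```

```bash
python3 -m inch '[[1,0.010,-0.034,0.0185,0,0,0],[1,0.013,-0.034,0.0185,0,0,0],[1,0.014,-0.034,0.0185,-0.0057,0,0],[1,0,0,0,0,0,0],[1,0,0,0,0,0,0]]'
python3 - <<'E'
from h import *
go([.5148,.179,.082],tgt(8.3,0))
S=ctrl.camera("scene");save(S,"s1.png",(260,200,420,320),5)
E
```

```text
time: 3.7
tool_pos: [0.5138, 0.1792, 0.1994]
ee_rot: [-0.05, 0.706, 0.05, 0.705]
ft_force: [-0.1, -0.0, 0.4]
opening: 1.001
t 3.7 turn [-0.0041 -0.0023  0.0002] deg 0.27 shift after turn [ 0.1174 -0.0003  0.001 ] shift now [ 0.1174 -0.0003  0.0013] F [-0.07 -0.02  0.4 ] open 1.001
```

View pics/s1.png

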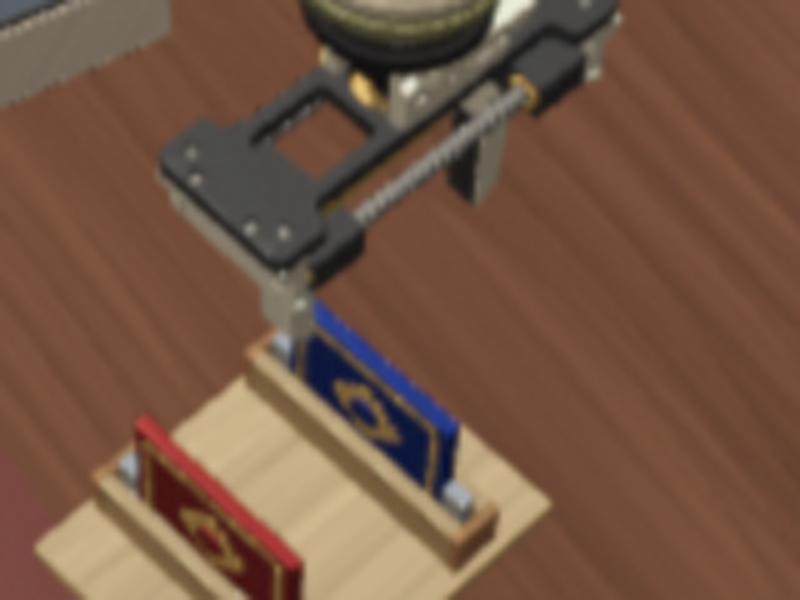

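The open jaws straddle the blue plaque and clear the red one, so I'll descend and grip.

```bash
python3 -m inch '[[1,0.025,0,0.001,-0.004,0,0],[1,0.025,0,0,0,0,0],[1,0.025,0,0,0,0,0],[1,0.024,0,0,0,0,0],[1,0.018,0,0,0,0,0],[1,0,0,0,0,0,0]]'
python3 -m inch '[[0.3,0,0,0,0,0,0],[0.3,0,0,0,0,0,0],[0.3,0,0,0,0,0,0],[0,0,0,0,0,0,0],[0,0,0,0,0,0,0],[0,0,0,0,0,0,0],[0,0,0,0,0,0,0]]'
python3 -m inch '[[0,0,0,0,0,0,0],[0,0,0,0,0,0,0]]'
```

```text
time: 4.25
tool_pos: [0.5112, 0.1823, 0.08]
ee_rot: [-0.054, 0.707, 0.053, 0.703]
ft_force: [-0.2, -0.2, -0.7]
opening: 1.001
time: 4.83
tool_pos: [0.5148, 0.1813, 0.0841]
ee_rot: [-0.052, 0.705, 0.053, 0.705]
ft_force: [1.1, 0.8, -0.7]
opening: 0.547
time: 5.0
tool_pos: [0.5145, 0.1813, 0.0836]
ee_rot: [-0.052, 0.705, 0.052, 0.705]
ft_force: [0.6, -0.4, -0.8]
opening: 0.402
```

```bash
python3 -m inch '[[0,0,0,0,0,0,0],[0,0,0,0,0,0,0],[0,0,0,0,0,0,0],[0,0,0,0,0,0,0],[0,0,0,0,0,0,0],[0,0,0,0,0,0,0],[0,0,0,0,0,0,0]]'
python3 -c "
from h import *
go([.5148,.179,.082],tgt(8.3,0))
o=ctrl.get_obs();print(o['torque'])"
```

```text
time: 5.58
tool_pos: [0.5145, 0.1813, 0.0836]
ee_rot: [-0.053, 0.705, 0.052, 0.705]
ft_force: [-0.6, 0.9, -0.1]
opening: 0.087
t 5.58 turn [ 0.0038 -0.0001  0.    ] deg 0.22 shift after turn [ 0.0016 -0.0024 -0.    ] shift now [ 0.0016 -0.0024 -0.    ] F [-0.62  0.86 -0.06] open 0.087
[-0.09830346 -0.05774911 -0.01239461]
```

```bash
python3 -m inch '[[0,-0.005,0,0,0,0,0],[0,-0.01,0,0,0,0,0],[0,-0.02,0,0,0,0,0],[0,-0.03,0,0,0,0,0],[0,-0.03,0,0,0,0,0],[0,-0.03,0,0,0,0,0],[0,-0.03,0,0,0,0,0],[0,-0.02,0,0,0,0,0]]'
python3 - <<'E'
from h import *
T=ctrl.camera("top");S=ctrl.camera("scene")
save(S,"s2.png")
im=T["image"].astype(int)
box=im[195:310,395:515]
# edges of dark bluish plate
m=((box[:,:,2]-box[:,:,0])>5).astype(np.uint8)
m=cv2.morphologyEx(m,cv2.MORPH_CLOSE,np.ones((9,9)))
n,l,st,_=cv2.connectedComponentsWithStats(m);k=1+st[1:,4].argmax();print(st[k])
c=cv2.findContours((l==k).astype(np.uint8),cv2.RETR_EXTERNAL,cv2.CHAIN_APPROX_NONE)[0][0].reshape(-1,2)+[395,195]
for z in(.06,.064):
    W=np.array([ray(T,u,z)[:2] for u in c],np.float32)
    print(z,cv2.minAreaRect(W))
E
```

```text
time: 6.25
tool_pos: [0.515, 0.1816, 0.2632]
ee_rot: [-0.052, 0.704, 0.053, 0.706]
ft_force: [1.2, 0.3, -0.7]
opening: 0.084
[  12   15   97   88 6386]
0.06 ((0.5114743113517761, -0.1842423379421234), (0.16985733807086945, 0.14933429658412933), 84.80973815917969)
0.064 ((0.5113047361373901, -0.183188796043396), (0.1691436618566513, 0.14870686829090118), 84.80973815917969)
```

View pics/s2.png

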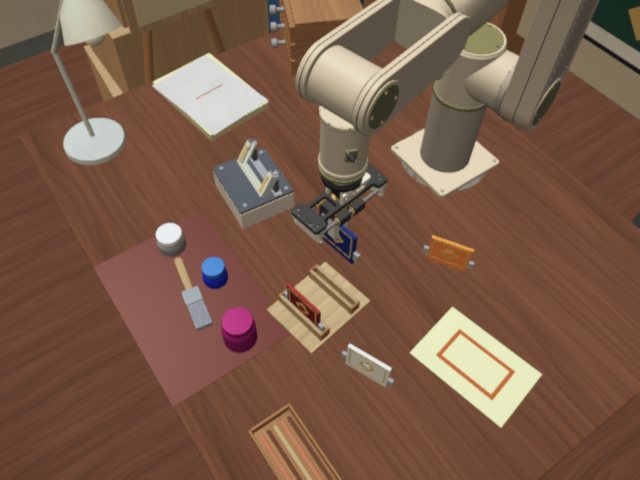

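```bash
python3 - <<'E'
from h import *
T=ctrl.camera("top");S=ctrl.camera("scene")
O=np.array([.5114,-.184]);a=np.radians(-5.2);Rz=np.array([[np.cos(a),-np.sin(a)],[np.sin(a),np.cos(a)]])
for l,z,dx in(("seat_mid",.084,0),("mouth_mid",.136,.03),("clip_mid",.124,.023)):
    for n,p in(("S",S),("T",T)):
        for d in ctrl.landmark_of(p,l)[:3]:
            w=ray(p,np.array(d["point"])*[640,480],z)[:2];q=Rz.T@(w-O)
            if abs(q).max()<.1: print(l,n,round(d["p"],2),"local",q.round(4),"seat-x",round(q[0]+dx,4))
go([.5114,-.184,.25],tgt(-5.2,30))
a=T["image"][225:285,412:502];b=S["image"][130:215,215:300]
c=np.zeros((600,800,3),np.uint8)
A=cv2.resize(a,None,fx=4.4,fy=4.4,interpolation=cv2.INTER_CUBIC);B=cv2.resize(b,None,fx=4.7,fy=4.7,interpolation=cv2.INTER_CUBIC)
c[:A.shape[0],:A.shape[1]]=A;c[:B.shape[0],400:400+B.shape[1]]=B[:,:400]
cv2.imwrite("pics/c2.png",c[:410,:,::-1])
E
```

```text
seat_mid S 0.67 local [0.0038 0.0166] seat-x 0.0038
seat_mid T 0.64 local [-0.0027  0.0041] seat-x -0.0027
mouth_mid S 0.98 local [-0.036   0.0023] seat-x -0.006
mouth_mid T 0.92 local [-0.0291 -0.0027] seat-x 0.0009
clip_mid S 0.8 local [-0.0121 -0.0028] seat-x 0.0109
clip_mid T 0.96 local [-0.0228  0.002 ] seat-x 0.0002
t 6.75 turn [ 0.2341 -0.5237 -0.0621] deg 33.06 shift after turn [ 0.0215 -0.3639  0.0231] shift now [ 0.0073 -0.3608 -0.0565] F [ 0.63  0.2  -2.32] open 0.084
```

View pics/c2.png

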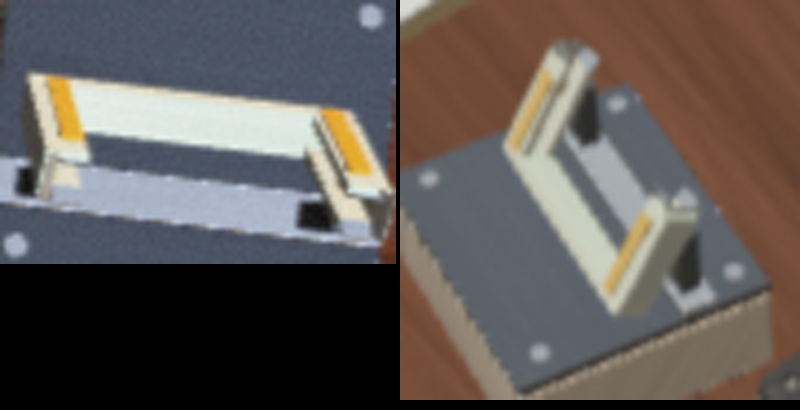

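```bash
python3 - <<'E'
from h import *
T=ctrl.camera("top")
O=np.array([.5114,-.184]);a=np.radians(-5.2);Rz=np.array([[np.cos(a),-np.sin(a)],[np.sin(a),np.cos(a)]])
L=lambda u,z:(Rz.T@(ray(T,[412+u[0]/4.4,225+u[1]/4.4],z)[:2]-O)).round(4)
for z,l,r in((.084,(28,75),(352,110)),(.084,(78,85),(315,108)),(.14,(40,160),(350,192)),(.14,(88,160),(390,195))): print(z,L(l,z),L(r,z),(L(l,z)+L(r,z))/2)
print(proj(T,[*(O+Rz@[0,0]),.084]))
E
```

```text
0.084 [0.0106 0.0759] [ 0.0119 -0.0611] [0.01125 0.0074 ]
0.084 [0.0089 0.0545] [ 0.0109 -0.0455] [0.0099 0.0045]
0.14 [-0.0269  0.0779] [-0.0251 -0.0449] [-0.026   0.0165]
0.14 [-0.0247  0.059 ] [-0.0244 -0.0607] [-0.02455 -0.00085]
[458.49806723 252.47315965]
```

```bash
python3 -m inch '[[0,0,0,0,0.0293,-0.0655,-0.0078],[0,0,0,0,0.0293,-0.0655,-0.0078],[0,0,0,0,0.0293,-0.0655,-0.0078],[0,0,0,0,0.0293,-0.0655,-0.0078],[0,0,0,0,0.0293,-0.0655,-0.0078],[0,0,0,0,0.0293,-0.0655,-0.0078],[0,0,0,0,0.0293,-0.0655,-0.0078],[0,0,0,0,0.0293,-0.0655,-0.0078]]'
cat >> h.py <<'E'
YAW=-5.2
def loc(o=None):  # lower-edge pose in bracket frame: along normal n, y, up slope s (mm)
    o=o or ctrl.get_obs();a=np.radians(YAW)
    Rz=np.array([[np.cos(a),-np.sin(a),0],[np.sin(a),np.cos(a),0],[0,0,1]])
    q=Rz.T@(np.array(o["tool_pos"])-[.5114,-.184,.084]);c,s=np.cos(np.pi/6),.5
    f=Rz.T@np.array(o["ft_force"]);B=np.array([[c,0,s],[0,1,0],[-s,0,c]])
    g=B@q*1000;g[2]-=71.6
    print("t",round(o["time"],2),"n,y,s",g.round(1),"F n,y,s",(B@f).round(1),"open",round(o["opening"],3),"rot",((Rn.from_quat(o["ee_rot"]).inv()*tgt(YAW,30)).as_rotvec()).round(4))
E
python3 -c "
from h import *
loc();p=np.array([.5114,-.184,.084])+Rn.from_euler('z',YAW,degrees=True).apply([-.0858-.0009,.007,.1486]);print(p);go(p,tgt(YAW,30))"
```

```text
time: 7.47
tool_pos: [0.5143, 0.1813, 0.2585]
ee_rot: [0.024, 0.497, -0.04, 0.867]
ft_force: [-0.2, -0.3, -1.3]
opening: 0.083
t 7.47 n,y,s [ 61.1 364.1  94.6] F n,y,s [-0.8 -0.3 -1. ] open 0.083 rot [-0.0022  0.0057 -0.0007]
[ 0.42569125 -0.16917096  0.2326    ]
t 7.47 turn [-0.0022  0.0057 -0.0007] deg 0.35 shift after turn [-0.0058 -0.3571 -0.0619] shift now [-0.0064 -0.3572 -0.0611] F [-0.23 -0.25 -1.26] open 0.083
```

```bash
python3 -m inch '[[0,-0.001,-0.039,-0.0066,0,0,0],[0,-0.001,-0.039,-0.0066,0,0.003,0],[0,-0.001,-0.039,-0.0066,0,0.003,0],[0,-0.001,-0.039,-0.0066,0,0,0],[0,-0.001,-0.039,-0.0066,-0.002,0,0],[0,0,-0.039,-0.0066,0,0,0],[0,0,-0.039,-0.0066,0,0,0],[0,0,-0.039,-0.0066,0,0,0]]'
python3 -m inch '[[0,0,-0.03,-0.006,0,0,0],[0,0,-0.015,-0.002,0,0,0],[0,0,0,0,0,0,0],[0,0,0,0,0,0,0],[0,0,0,0,0,0,0]]'
python3 - <<'E'
from h import *
loc();print(ctrl.get_obs()["joint_positions"].round(3))
S=ctrl.camera("scene");T=ctrl.camera("top")
a=S["image"][100:220,190:310];b=T["image"][210:330,395:515]
c=np.hstack([cv2.resize(x,(398,398),interpolation=cv2.INTER_CUBIC) for x in(a,b)])
cv2.imwrite("pics/c3.png",c[:,:,::-1])
E
```

```text
time: 8.13
tool_pos: [0.4378, -0.1253, 0.2367]
ee_rot: [0.022, 0.5, -0.039, 0.865]
ft_force: [0.3, 0.4, -1.1]
opening: 0.082
time: 8.55
tool_pos: [0.4277, -0.1675, 0.2324]
ee_rot: [0.023, 0.501, -0.039, 0.864]
ft_force: [-0.1, -0.7, -0.5]
opening: 0.086
t 8.55 n,y,s [ 0.7  8.8 99.3] F n,y,s [-0.3 -0.7 -0.4] open 0.086 rot [ 0.001  -0.0038 -0.0011]
[-0.721 -0.812  2.323  0.318  1.215 -0.68 ]
```

View pics/c3.png

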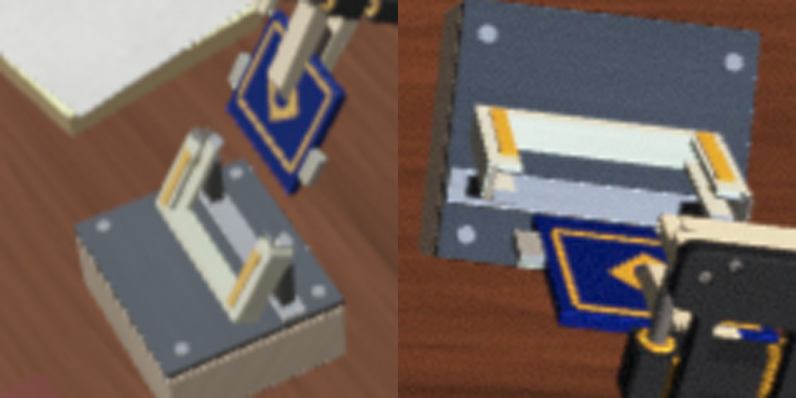

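```bash
python3 -m inch '[[0,0.01,-0.001,-0.001,0.001,-0.0038,-0.0011],[0,0.01,0,-0.0007,0,0,0],[0,0.009,0,0,0,0,0],[0,0.006,0,0,0,0,0],[0,0,0,0,0,0,0],[0,0,0,0,0,0,0]]'; python3 -c "
from h import *
loc()"
python3 -m inch '[[0,0.003,0,0,0,0,0],[0,0.003,0,0,0,0,0],[0,0.003,0,0,0,0,0],[0,0.002,0,0,0,0,0],[0,0,0,0,0,0,0],[0,0,0,0,0,0,0]]'; python3 -c "
from h import *
loc()"
```

```text
time: 9.15
tool_pos: [0.4437, -0.1696, 0.2013]
ee_rot: [0.022, 0.5, -0.039, 0.865]
ft_force: [0.0, 0.1, -1.8]
opening: 0.087
t 9.15 n,y,s [-0.9  8.2 64.3] F n,y,s [-0.9  0.1 -1.6] open 0.087 rot [ 0.0018 -0.0002 -0.0007]
time: 9.65
tool_pos: [0.4489, -0.1711, 0.1917]
ee_rot: [0.023, 0.499, -0.039, 0.865]
ft_force: [-0.1, -0.3, -0.6]
opening: 0.081
t 9.65 n,y,s [-1.1  7.2 53.4] F n,y,s [-0.4 -0.3 -0.5] open 0.081 rot [0.0002 0.0001 0.0004]
```

```bash
python3 -m inch '[[0,0,0.002,0,0,0,0],[0,0,0.002,0,0,0,0],[0,0,0.002,0,0,0,0],[0,0,0.001,0,0,0,0],[0,0,0.001,0,0,0,0],[0,0,0,0,0,0,0]]'; python3 -c "
from h import *
loc()"
for i in 1; do python3 -m inch '[[0,0,0.001,0,0,0,0],[0,0,0.001,0,0,0,0],[0,0,0,0,0,0,0]]'|sed -n '4p'; done; python3 -c "
from h import *
loc()"
```

```text
time: 10.15
tool_pos: [0.4498, -0.1629, 0.192]
ee_rot: [0.022, 0.499, -0.039, 0.865]
ft_force: [0.2, 0.5, -1.6]
opening: 0.087
t 10.15 n,y,s [-0.8 15.4 53.6] F n,y,s [-0.7  0.5 -1.5] open 0.087 rot [0.0007 0.0006 0.0005]
ft_force: [-0.3, -0.5, -1.1]
t 10.4 n,y,s [-0.9 17.3 53.5] F n,y,s [-0.7 -0.5 -0.8] open 0.081 rot [0.0004 0.0004 0.0005]
```

```bash
for i in 1; do python3 -m inch '[[0,0,0.001,0,0,0,0],[0,0,0.001,0,0,0,0],[0,0,0,0,0,0,0]]'|sed -n '4p'; done; python3 -c "
from h import *
loc()"
python3 -m inch '[[0,0,0.001,0,0,0,0],[0,0,0.001,0,0,0,0],[0,0,0,0,0,0,0]]'|sed -n '4p'; python3 -c "
from h import *
loc()"
```

```text
ft_force: [1.0, 1.3, -1.9]
t 10.65 n,y,s [-0.9 19.3 53.5] F n,y,s [-0.1  1.4 -2.1] open 0.085 rot [0.0004 0.0005 0.0005]
ft_force: [0.0, -0.1, -1.1]
t 10.9 n,y,s [-0.9 21.4 53.5] F n,y,s [-0.5 -0.1 -1. ] open 0.083 rot [0.0004 0.0005 0.0005]
```

```bash
python3 -m inch '[[0,0,0.001,0,0,0,0],[0,0,0.001,0,0,0,0],[0,0,0,0,0,0,0]]'|sed -n '4p'; python3 -c "
from h import *
loc()"
```

```text
ft_force: [-0.0, -2.7, -2.2]
t 11.15 n,y,s [-0.8 22.9 53.6] F n,y,s [-0.9 -2.7 -2.1] open 0.085 rot [0.0006 0.0006 0.0015]
```

```bash
python3 -m inch '[[0,0,0.001,0,0,0,0],[0,0,0,0,0,0,0],[0,0,0,0,0,0,0]]'|sed -n '4p'; python3 -c "
from h import *
loc()"
python3 -m inch '[[0,0,-0.004,0,0,0,0],[0,0,-0.004,0,0,0,0],[0,0,-0.004,0,0,0,0],[0,0,-0.004,0,0,0,0],[0,0,-0.004,0,0,0,0],[0,0,-0.002,0,0,0,0],[0,0,0,0,0,0,0],[0,0,0,0,0,0,0]]'; python3 -c "
from h import *
loc()"
```

```text
ft_force: [-2.5, -4.8, -1.0]
t 11.4 n,y,s [-0.7 23.2 53.8] F n,y,s [-2.3 -5.   0.2] open 0.084 rot [0.0007 0.0008 0.0028]
time: 12.07
tool_pos: [0.4484, -0.1762, 0.1918]
ee_rot: [0.023, 0.499, -0.04, 0.865]
ft_force: [0.0, 0.5, -1.0]
opening: 0.085
t 12.07 n,y,s [-1.   2.  53.5] F n,y,s [-0.6  0.5 -0.9] open 0.085 rot [-0.0003  0.0003  0.0006]
```

```bash
python3 -m inch '[[0,0,-0.001,0,0,0,0],[0,0,-0.001,0,0,0,0],[0,0,-0.001,0,0,0,0],[0,0,-0.001,0,0,0,0],[0,0,-0.001,0,0,0,0],[0,0,0,0,0,0,0]]'|sed -n '4p'; python3 -c "
from h import *
loc()"
python3 -m inch '[[0,0,-0.001,0,0,0,0],[0,0,-0.001,0,0,0,0],[0,0,0,0,0,0,0]]'|sed -n '4p'; python3 -c "
from h import *
loc()"
```

```text
ft_force: [-0.6, -0.7, -2.1]
t 12.57 n,y,s [-0.9 -3.  53.5] F n,y,s [-1.6 -0.7 -1.6] open 0.083 rot [0.0003 0.0005 0.0007]
ft_force: [-0.8, 2.9, 0.1]
t 12.82 n,y,s [-0.9 -4.4 53.5] F n,y,s [-0.9  2.8  0.6] open 0.086 rot [ 0.0002  0.0004 -0.0005]
```

```bash
python3 -m inch '[[0,0,-0.001,0,0,0,0],[0,0,0,0,0,0,0]]'|sed -n '4p'; python3 -c "
from h import *
loc()"
```

```text
ft_force: [-1.5, 7.4, 3.1]
t 12.98 n,y,s [-0.9 -4.7 53.5] F n,y,s [-0.4  7.2  3.8] open 0.081 rot [ 0.0003  0.0003 -0.002 ]
```

```bash
python3 -m inch '[[0,0,0.004,0,0,0,0],[0,0,0.004,0,0,0,0],[0,0,0.004,0,0,0,0],[0,0,0.002,0,0,0,0],[0,0,0.0012,0,0,0,0],[0,0,0,0,0,0,0],[0,0,0,0,0,0,0]]'|sed -n '4p'; python3 -c "
from h import *
loc()"
python3 -m inch '[[0,0.002,0,0,0,0,0],[0,0.002,0,0,0,0,0],[0,0.002,0,0,0,0,0],[0,0.002,0,0,0,0,0],[0,0,0,0,0,0,0],[0,0,0,0,0,0,0]]'|sed -n '4p'; python3 -c "
from h import *
loc()"
```

```text
ft_force: [0.1, 0.3, -0.8]
t 13.57 n,y,s [-0.8  9.4 53.6] F n,y,s [-0.3  0.3 -0.7] open 0.083 rot [0.0007 0.0007 0.0008]
ft_force: [-0.2, -0.5, -1.6]
t 14.07 n,y,s [-1.1  9.5 45.3] F n,y,s [-1.  -0.6 -1.3] open 0.084 rot [ 0.0002 -0.0001  0.0003]
```

```bash
python3 -m inch '[[0,0.002,-0.0002,0,0,0,0],[0,0.002,0,0,0,0,0],[0,0.002,0,0,0,0,0],[0,0,0,0,0,0,0],[0,0,0,0,0,0,0]]'|sed -n '4p'; python3 -c "
from h import *
loc()"
python3 -m inch '[[0,0.002,0,0,0,0,0],[0,0.002,0,0,0,0,0],[0,0,0,0,0,0,0],[0,0,0,0,0,0,0]]'|sed -n '4p'; python3 -c "
from h import *
loc()"
```

```text
ft_force: [1.2, 0.2, -1.2]
t 14.48 n,y,s [-1.1  9.3 39.3] F n,y,s [ 0.4  0.3 -1.6] open 0.082 rot [0.0003 0.0001 0.0003]
ft_force: [0.5, -0.1, -1.6]
t 14.82 n,y,s [-1.1  9.3 35.3] F n,y,s [-0.4 -0.1 -1.6] open 0.084 rot [0.0003 0.0001 0.0004]
```

```bash
for i in 1; do python3 -m inch '[[0,0.002,0,0,0,0,0],[0,0.002,0,0,0,0,0],[0,0.001,0,0,0,0,0],[0,0,0,0,0,0,0]]'|sed -n '4p'; done; python3 -c "
from h import *
loc()"
python3 -m inch '[[0,0.002,0,0,0,0,0],[0,0.002,0,0,0,0,0],[0,0.001,0,0,0,0,0],[0,0,0,0,0,0,0]]'|sed -n '4p'; python3 -c "
from h import *
loc()"
```

```text
ft_force: [-4.8, 1.1, 0.3]
t 15.15 n,y,s [-1.3  9.2 30.3] F n,y,s [-4.   0.7  2.7] open 0.082 rot [ 0.0004 -0.0005  0.0006]
ft_force: [-1.4, 0.2, -1.6]
t 15.48 n,y,s [-1.4  9.3 25.1] F n,y,s [-2.1  0.1 -0.7] open 0.085 rot [ 0.0002 -0.0004  0.0004]
```

```bash
python3 -m inch '[[0,0.002,0,0,0,0,0],[0,0.002,0,0,0,0,0],[0,0.002,0,0,0,0,0],[0,0.002,0,0,0,0,0],[0,0.002,0,0,0,0,0],[0,0,0,0,0,0,0]]'|sed -n '4p'; python3 -c "
from h import *
loc()"
python3 -m inch '[[0,0.002,0,0,0,0,0],[0,0.002,0,0,0,0,0],[0,0.002,0,0,0,0,0],[0,0.002,0,0,0,0,0],[0,0,0,0,0,0,0]]'|sed -n '4p'; python3 -c "
from h import *
loc()"
```

```text
ft_force: [0.7, -1.2, -5.3]
t 15.98 n,y,s [-1.5  9.4 14.9] F n,y,s [-2.  -1.1 -5. ] open 0.085 rot [ 0.0001 -0.0004  0.0002]
ft_force: [-0.6, -1.3, -5.0]
t 16.4 n,y,s [-1.4  9.3  7. ] F n,y,s [-2.9 -1.4 -4.1] open 0.087 rot [ 0.0001 -0.0003  0.0003]
```

```bash
python3 -m inch '[[0,0.001,0,0,0,0,0],[0,0.001,0,0,0,0,0],[0,0.001,0,0,0,0,0],[0,0,0,0,0,0,0]]'|sed -n '4p'; python3 -c "
from h import *
loc()"
python3 -m inch '[[0,0.001,0,0,0,0,0],[0,0.001,0,0,0,0,0],[0,0,0,0,0,0,0]]'|sed -n '4p'; python3 -c "
from h import *
loc()"
```

```text
ft_force: [-2.7, -0.6, -3.6]
t 16.73 n,y,s [-1.4  9.3  4.3] F n,y,s [-4.  -0.8 -1.8] open 0.086 rot [ 0.0003 -0.0004  0.0003]
ft_force: [-3.3, -0.4, -4.6]
t 16.98 n,y,s [-1.4  9.3  2.2] F n,y,s [-5.1 -0.7 -2.3] open 0.086 rot [ 0.0002 -0.0003  0.0003]
```

```bash
python3 -m inch '[[0,0.001,0,0,0,0,0],[0,0.001,0,0,0,0,0],[0,0,0,0,0,0,0]]'|sed -n '4p'; python3 -c "
from h import *
loc()"
```

```text
ft_force: [-1.6, 0.1, -5.7]
t 17.23 n,y,s [-1.1  9.3  0.2] F n,y,s [-4.2 -0.  -4.1] open 0.084 rot [0.0002 0.0002 0.0004]
```

```bash
python3 -m inch '[[0,0.001,0,0,0,0,0],[0,0.0005,0,0,0,0,0],[0,0,0,0,0,0,0]]'|sed -n '4p'; python3 -c "
from h import *
loc()"
python3 -m inch '[[0,0.001,0,0,0,0,0],[0,0,0,0,0,0,0]]'|sed -n '4p'; python3 -c "
from h import *
loc()"
```

```text
ft_force: [-21.6, 4.7, 13.4]
t 17.48 n,y,s [-0.6  9.2  0. ] F n,y,s [-12.3   2.7  22.6] open 0.086 rot [ 0.0015 -0.0006  0.0003]
ft_force: [-31.8, 8.0, 25.8]
t 17.65 n,y,s [ 0.2  9.1 -0.1] F n,y,s [-15.1   5.1  38.5] open 0.09 rot [0.0021 0.0002 0.0004]
```

```bash
python3 -m inch '[[0,-0.001,0,-0.0005,0,0,0],[0,-0.0006,0,-0.0005,0,0,0],[0,0,0,0,0,0,0]]'|sed -n '4p'; python3 -c "
from h import *
loc()"
python3 -m inch '[[0.2,0,0,0,0,0,0],[0.35,0,0,0,0,0,0],[0.35,0,0,0,0,0,0],[0.35,0,0,0,0,0,0],[0.35,0,0,0,0,0,0],[0.35,0,0,0,0,0,0],[0.35,0,0,0,0,0,0]]';python3 -c "
from h import *
loc()"
```

```text
ft_force: [-7.1, 2.8, 2.1]
t 17.9 n,y,s [-1.4  9.1  0. ] F n,y,s [-5.3  2.2  5.5] open 0.085 rot [0.0005 0.0013 0.0007]
time: 18.48
tool_pos: [0.4753, -0.1715, 0.1448]
ee_rot: [0.022, 0.499, -0.039, 0.865]
ft_force: [0.5, 1.1, 0.6]
opening: 0.348
t 18.48 n,y,s [-1.7  9.1 -0.3] F n,y,s [0.7 1.1 0.3] open 0.348 rot [0.0004 0.0007 0.0007]
```

Released with forces near zero. I'll back out up the slope and take a look.

```bash
python3 -m inch '[[0.35,-0.008,0,0,0,0,0],[0.35,-0.015,0,0,0,0,0],[0.35,-0.025,0,0,0,0,0],[0.35,-0.025,0,0,0,0,0],[0.35,-0.025,0,0,0,0,0],[0.35,0,0,0,0,0,0]]'
python3 -m inch '[[0.35,0,0.035,0.01,0,0,0],[0.35,0,0.04,0.01,0,0,0],[0.35,0,0.04,0.01,0,0,0],[0.35,0,0.04,0.01,0,0,0],[0.35,0,0.04,0,0,0,0],[0.35,0,0.04,0,0,0,0],[0.35,0,0,0,0,0,0],[0.35,0,0,0,0,0,0]]'
python3 - <<'E'
from h import *
S=ctrl.camera("scene");T=ctrl.camera("top")
a=S["image"][130:230,205:305];b=T["image"][195:310,395:510]
c=np.hstack([cv2.resize(x,(398,398),interpolation=cv2.INTER_CUBIC) for x in(a,b)])
d=np.hstack([cv2.resize(x,(398,298),interpolation=cv2.INTER_AREA) for x in(S["image"],T["image"])])
cv2.imwrite("pics/c4.png",np.vstack([c,d])[:600,:,::-1])
# predicted corners of a homed plaque, top and scene
R=Rn.from_euler("z",YAW,degrees=True)*Rn.from_euler("y",-30,degrees=True)
for y in(.005,.009):
  p0=np.array([.5114,-.184,.084])+Rn.from_euler("z",YAW,degrees=True).apply([-.0009,y,0])
  for p,o,k in((S,(205,130),3.98),(T,(395,195),3.46)):
    print(y,[((proj(p,p0+R.apply(q))-o)*k).round().tolist() for q in([.004,.05,0],[.004,-.05,0],[.004,-.05,.09],[.004,.05,.09])])
E
```

```text
time: 18.98
tool_pos: [0.4265, -0.1681, 0.2358]
ee_rot: [0.02, 0.497, -0.041, 0.867]
ft_force: [0.5, -1.3, 0.8]
opening: 0.348
time: 19.65
tool_pos: [0.4804, 0.0642, 0.2485]
ee_rot: [0.02, 0.5, -0.036, 0.865]
ft_force: [-1.0, 0.6, -0.6]
opening: 0.345
0.005 [[218.0, 232.0], [148.0, 128.0], [202.0, 17.0], [276.0, 121.0]]
0.005 [[119.0, 182.0], [305.0, 204.0], [347.0, 290.0], [143.0, 266.0]]
0.009 [[221.0, 236.0], [151.0, 132.0], [205.0, 21.0], [279.0, 125.0]]
0.009 [[111.0, 181.0], [298.0, 203.0], [339.0, 289.0], [135.0, 265.0]]
```

View pics/c4.png

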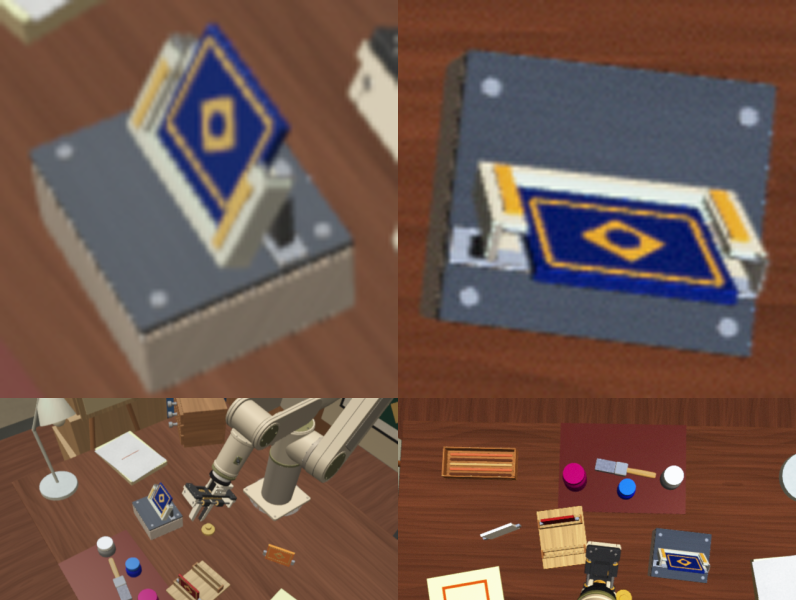

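The picture shows the plaque square in the cradle with the gilt face up. Its lower edge is on the foot bar and its corners match the predicted home pose (e.g. top crop ~(125,187)). The other items look undisturbed.

```bash
python3 -c "
from bench import ctrl
o=ctrl.get_obs();print(o['time'],o['ft_force'].round(2));print(ctrl.hand_in())"
```

```text
19.75 [ 0.41 -0.66 -0.2 ]
the job is handed in; nothing more can be done
None
```

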